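# Lock the styling board with its quarter-turn fastener

## Task

The photographer's marble styling board has to be locked to its base before the shoot. Take the yellow wing fastener out of the wooden rack, push its T-shaped foot fully home through the slot in the board, give it a quarter turn so that it cannot come out, and let go of it, standing upright at the middle of the slot with its wing square across it. Leave the black round knob in its place in the rack and do not disturb the cupcake.

Things in the scene. Friction and masses are not known exactly. Their poses are not given: they have to be found in the camera images.
- fastener_center (a point): 0.12 kg, upright in a rack hole, flange on the rack's top (35 mm high); lift 25 mm to clear. From below: steel foot bar 46 (x) x 14 (y) x 8 high, shank 16 dia x 14, yellow flange 66 dia x 6, yellow wing 50 (x) x 14 (y) x 34 high, parallel to the bar. Point on the axis (z up), half-way up: 31 above the bottom, 9 above the flange's underside, 31 below the wing's top. Same after a half turn.
- slot (a point): Middle of the dark-rimmed slot at the top face of the fixed marble board, 45 mm above the table. Slot 60 long (x) x 27 wide (y), z up; board 8 thick, hollow below. The foot bar enters only along x (within 15 deg); home, the flange lies on the board, fastener centre 9 mm above this point. Within 6 mm of home it turns freely either way; no spring or stop. Locked: wing along the slot's y.
- round_knob_center (a point): Bystander in the rack's other hole, 120 mm from the fastener: black knob 57 mm tall, round head 46 mm in diameter, flange 66 mm, round steel foot 40 mm that does not fit the slot. The point is on its axis half-way up, z up.
- cupcake_center (a point): Bystander: chocolate cupcake with white icing, 66 mm in diameter, 60 mm tall, loose on the marble board, at least 120 mm from the slot's middle. The point is on its axis half-way up, z up.
Mind the look-alikes: they are no part of the job. Of the things that look like the part that bears fastener_center, the middle-sized one is meant.

How it is judged:
By the outcome, as a careful person would: the job done as asked, in the order asked, and still so for the second after the job is handed in, with the robot touching nothing.
It also fails if it takes over 38 s, if anything falls off the work surface, if the arm or the gripper's body presses on something with over 40 N, if the wrist force passes 120 N, or if a joint passes its speed limit or range.

## Robot

A 7-joint arm with a two-finger parallel gripper is mounted at the origin on the work surface. World frame = base frame: x ahead of the robot, y to its left, z up, the work surface at z = 0. Lengths are in m, angles in rad, forces in N, time in s.
With the tool pointing down it reaches from about 0.35 to 0.9 m from the base axis. Payload 8.1 kg.
Tool frame: the origin (TCP) lies midway between the tips of the shut fingers; the grasp point (between the pads) lies 19 mm behind it; z points along the fingers, y is the line along which they close (so a half turn about z gives the same grasp; the last joint's range is limited). The gripper opens to 85 mm and grips with 20 to 120 N. Pads are 22 mm wide; open, the fingers measure 114 mm over their backs; the gripper's body (76 mm by 85 mm) begins 54 mm behind the grasp point. The pads swing forward as they close: fully open they stand 13 mm farther back than shut.
Start: joints at [-1.349, 0.434, 0.025, 1.573, -0.012, 1.134, -0.075], TCP at [0.199, 0.592, 0.231] pointing down, gripper open.
Joint ranges: [-2.62, 2.62], [-0.44, 2.09], [-1.27, 1.32], [0.08, 2.57], [-1.32, 4.46], [0.12, 2], [-2.74, 2.74]. Speed limits (rad/s): [2.22, 2.22, 3.01, 3.01, 3.14, 3.14, 3.14].

## Interface

Orientations are given as a rotation vector (axis times angle).
In Python, from rig import * gives the robot as it stands.
- The arm moves only by the tool servo_tool, never from a script. Its argument "increments" is one flat list of numbers, 7 for each row, row after row: the closure, from -1 (fully open) to 1 (shut), then the shift along the tool's x, y, z in units of 0.4 m (1.0 is 0.4 m), then the turn, a rotation vector about the tool's x, y, z in units of 45 degrees (1.0 is 45 degrees). A call has exactly 5 rows; each row shifts and turns the commanded pose from where the row before left it, along the tool's axes as they then stand; what a row does not reach is not made up. A row lasts 1/10 s, in which the tool goes at most 50 mm and 8.59 degrees, less where a joint would pass 70% of its speed; a pose out of reach is approached as far as the arm can. A call with a number of a shift or a turn outside -1 to 1 is refused whole. A call with a gripper value outside its range is refused whole. The fingers move at their own pace and stop on an object; "grip_force" is the grip in N (left out, the last holds). Time passes only in rows, so rows that do not move let the fingers close, or fill a call up. It gives the time, the measured TCP pose, the force, the opening and the grip force at its end, in the units of the state.
- observe(): the state, without advancing time (a new reading comes with each control period).
- snapshot(name): name is "scene" or "top" or "wrist"; returns (picture, depth): 480x640x3 uint8, red, green, blue; 480x640 float32, m along the optical axis (not along the pixel's ray), 0 where there is no reading.
- calibration(name): a dict with "mtx" (3x3 intrinsics, pixels), "origin" and "rotation" of the camera in the world. Camera axes: x right, y up, looking along -z (the intrinsics and any distortion apply to the point x, -y, -z); pixel columns grow to the right and rows downward; lengths in m; the calibration is good to about 2 mm. A picture is of the moment at which its call begins: read the wrist's pose just before it. calibration takes no time and is no camera call; for the wrist camera it gives the pose at the moment of the call.
- finish_job(): hands the job in; it is judged then, once.
Trained networks look in the newest picture that a camera, given by its name, has taken for a name from the list of things; names that differ only in an ending like _2 or _b are one class to them, and where a whole thing is asked for, a point or a joint stands for the part that bears it (a point fixed in the world has none). Each returns a list of dicts, best first, with "p" (0 to 1); they miss things now and then, are a little off and sometimes report something else, mostly with a low value. They report only what shows in the picture. A call takes as long as a camera call. They do not tell look-alikes from the thing itself.
- spot_in(query, camera): "rect" ([left, top, right, bottom] in pixels, round what is visible of it).
- pinpoint(query, camera): "xy" ([column, row] in pixels: a listed point, or the origin of a listed thing).
The state is a dict: "time": time; "qpos": joint angles; "joint_vel": joint speeds; "joint_efforts": joint torques, N m; "tcp_pos": TCP position; "tcp_rot": TCP orientation; "wrist_force": force on the tool from outside, world axes, zero at the start; "torque": the same for the moment, N m; "gripper_width": opening from 0.0 (shut) to 1.0 (fully open); "grip_force": force on a finger pad.
Only numpy, scipy, OpenCV 4.12 (cv2) and the standard library are available. Lean on these libraries where they do the work, as an engineer would, in place of code of your own. Each camera call takes 0.05 s, during which the arm holds its last target. There are 200 camera calls.

## Working session

There is one attempt and no reset: what is moved stays moved. The work goes in short steps, Python scripts to look and compute and a tool call to move; the robot and the scene stay as the last step left them, time stands still between calls to the robot, and variables do not carry over. Pictures are saved under pics/ and viewed, at most 10 in all, crops included, and the job is handed in when it is done.

Besides the shell and the picture viewer there is one more tool, called after ">>>" as name(argument=value, ...) on one line, values as JSON. servo_tool: Moves the arm, as the interface text tells. Shifts and turns lie within -1 to 1; 1 stands for 0.4 m of shift or 45 degrees of turn. Its arguments: {"type":"object","properties":{"increments":{"type":"array"},"grip_force":{"type":"number"}},"required":["increments"]}

```bash
mkdir -p pics; cat > h.py <<'E'
from rig import *
import numpy as np, cv2
from scipy.spatial.transform import Rotation as R
def snap(cam,name=None):
    c=calibration(cam); im,d=snapshot(cam)
    if name: cv2.imwrite('pics/'+name,im[:,:,::-1])
    return im,d,c
def world(c,d):
    K=np.array(c['mtx']); v,u=np.mgrid[0:480,0:640]
    P=np.stack([(u-K[0,2])/K[0,0]*d,-(v-K[1,2])/K[1,1]*d,-d],-1)
    return P@np.array(c['rotation']).T+np.array(c['origin'])
def ray(c,uv,z):
    K=np.array(c['mtx']);r=np.array(c['rotation'])@[(uv[0]-K[0,2])/K[0,0],-(uv[1]-K[1,2])/K[1,1],-1]
    o=np.array(c['origin']);return o+r*(z-o[2])/r[2]
E
python3 - <<'E'
from h import *
s=observe();print(s['time'],s['tcp_pos'],s['tcp_rot'])
for cam in ['top','scene']:
    im,d,c=snap(cam,cam+'0.png');print(cam,c['origin'],np.round(c['rotation'],2).tolist(), {k:v for k,v in c.items() if k not in('origin','rotation')})
    np.savez(cam+'0.npz',im=im,d=d,W=world(c,d))
    for q in ['fastener_center','slot','round_knob_center','cupcake_center']:
        print(q,[(np.round(x['xy']).tolist(),round(x['p'],2)) for x in pinpoint(q,cam)][:5])
print(observe()['time'])
E
```

```text
0.0 [0.19935036 0.59183502 0.23053149] [-5.08058057e-01 -3.10011987e+00  2.40707918e-03]
top [ 0.42493091 -0.03291609  1.01658925] [0.13, -0.13, -1.57] {'mtx': array([[536.14924934,   0.        , 329.12012955],
       [  0.        , 536.14924934, 243.22408549],
       [  0.        ,   0.        ,   1.        ]])}Traceback (most recent call last):
  File "<stdin>", line 5, in <module>
  File "h.py", line 11, in world
    return P@np.array(c['rotation']).T+np.array(c['origin'])
           ~~~~~~~~~~~~~~~~~~~~~~~~~~~^~~~~~~~~~~~~~~~~~~~~~
ValueError: operands could not be broadcast together with shapes (480,640) (3,)
```

View pics/top0.png

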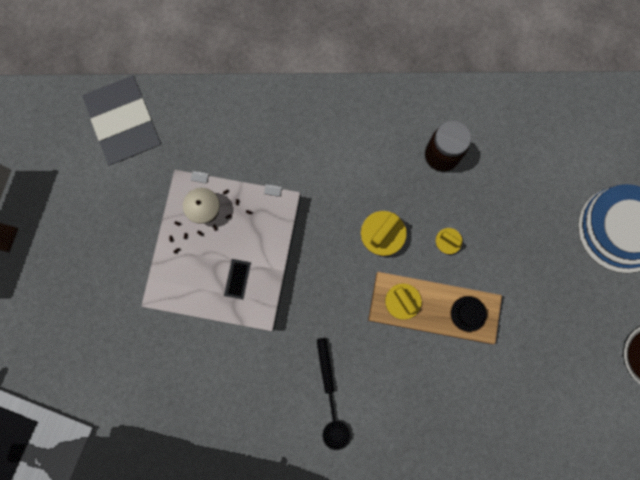

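The top view shows three yellow wing fasteners. The one in the rack at (404,302) is middle-sized. The large one at (384,233) and the small one at (449,241) stand loose on the table. The black knob is at (469,313), the slot at (237,279) and the cupcake at (202,205). By the description, the rack one at (404,302) is the part I want.

```bash
sed -i "s/np.array(c\['rotation'\])/R.from_rotvec(c['rotation']).as_matrix()/g" h.py
python3 - <<'E'
from h import *
im,d,c=snap('top');W=world(c,d)
for q in ['fastener_center','slot','round_knob_center','cupcake_center']:
    z={'slot':.045,'cupcake_center':.075,'fastener_center':.044,'round_knob_center':.045}[q]
    print(q,[(np.round(x['xy']).tolist(),round(x['p'],2),np.round(ray(c,x['xy'],z),4).tolist()) for x in pinpoint(q,'top')][:4])
crop=im[180:360,120:520]; cv2.imwrite('pics/crop.png',cv2.resize(crop[:,:,::-1],None,fx=2,fy=2,interpolation=2))
# slot: dark region on board
def rectof(mask,z,box):
    u0,v0,u1,v1=box;m=np.zeros(mask.shape,np.uint8);m[v0:v1,u0:u1]=mask[v0:v1,u0:u1]
    n,l,st,ce=cv2.connectedComponentsWithStats(m);k=1+np.argmax(st[1:,4]);v,u=np.nonzero(l==k)
    P=np.array([ray(c,(a,b),z)[:2] for a,b in zip(u,v)]).astype(np.float32)
    return cv2.minAreaRect(P*1000),len(u)
g=im.max(2)
print('slot',rectof(g<70,.045,(215,250,262,308)))
H=W[:,:,2]
yel=(im[:,:,0].astype(int)-im[:,:,2]>60)&(im[:,:,1]>100)
print('flange',rectof(yel,.041,(382,280,426,325)))
wing=(H>.058)
print('wing',rectof(wing,.075,(382,280,426,325)), np.nanmax(H[285:320,385:424]))
print('rack',rectof(((H>.028)),.035,(360,262,510,350)))
print('board',rectof(((H>.035)),.045,(135,165,305,335)))
print('big',np.percentile(H[212:255,362:406],99),'small',np.percentile(H[230:252,438:460],99))
E
```

```text
fastener_center [([452.0, 241.0], 0.9, [0.5916, -0.261, 0.044]), ([381.0, 230.0], 0.68, [0.6134, -0.1318, 0.044]), ([404.0, 300.0], 0.56, [0.4834, -0.1703, 0.044])]
slot [([239.0, 279.0], 0.89, [0.5237, 0.128, 0.045])]
round_knob_center [([468.0, 314.0], 0.9, [0.4573, -0.2836, 0.045])]
cupcake_center [([203.0, 206.0], 0.67, [0.6521, 0.192, 0.075])]
slot (((524.3473510742188, 132.33998107910156), (33.52397155761719, 66.31730651855469), 79.28536224365234), 665)
flange (((480.68310546875, -169.76878356933594), (78.43647766113281, 80.25270080566406), 88.67115783691406), 1778)
wing (((481.1416320800781, -168.358642578125), (49.555747985839844, 15.620552062988281), 31.416810989379883), 253) 1.0165892548953526
rack (((470.5231018066406, -227.5447998046875), (231.3665008544922, 90.52537536621094), 78.87881469726562), 6300)
board (((581.7619018554688, 161.22804260253906), (243.61416625976562, 264.9606628417969), 79.09135437011719), 18001)
big 0.08167165589627504 small 0.049045087064861916
```

View pics/crop.png

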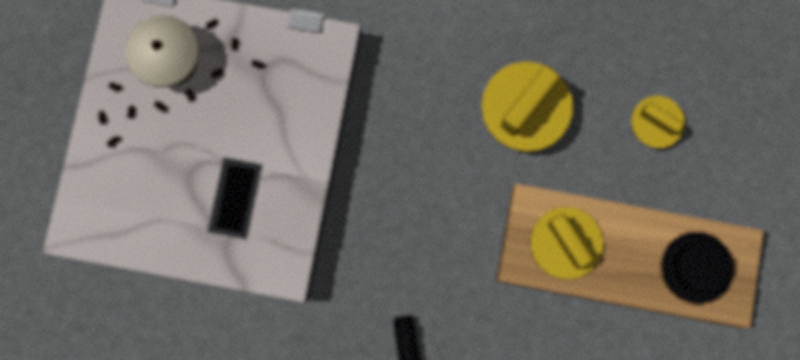

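The crop confirms the choice: the fastener in the rack is middle-sized (flange about 66 mm), with the small and large ones loose on the table. Next I'll plan the approach to a point above it.

```bash
cat >> h.py <<'E'
def yawmat(t):  # tool down, tool y at world angle t (deg)
    t=np.radians(t);y=np.array([np.cos(t),np.sin(t),0]);z=np.array([0,0,-1.]);return np.stack([np.cross(y,z),y,z],1)
def plan(wps,g,vmax=.045,n0=1):
    """wps: list of (pos,yaw); prints calls of 5 rows from the measured pose"""
    s=observe();p=np.array(s['tcp_pos']);A=R.from_rotvec(s['tcp_rot']).as_matrix();rows=[]
    for pos,yaw in wps:
        B=yawmat(yaw);pos=np.array(pos)
        n=int(np.ceil(max(np.linalg.norm(pos-p)/vmax,np.degrees(R.from_matrix(A.T@B).magnitude())/8.,1)))
        for k in range(n):
            dp=np.round(A.T@((pos-p)/(n-k))/.4,3)
            dr=np.round(R.from_matrix(A.T@B).as_rotvec()/(n-k)/(np.pi/4),3)
            rows.append([g,*dp,*dr]);p=p+A@(dp*.4);A=A@R.from_rotvec(dr*np.pi/4).as_matrix()
    while len(rows)%5: rows.append([g]+[0]*6)
    for i in range(0,len(rows),5): print([float(x)+0. for r in rows[i:i+5] for x in r])
E
python3 - <<'E'
from h import *
plan([((.455,-.15,.23),-58.6)],-1)
E
```

```text
[-1.0, -0.067, -0.086, 0.0, 0.0, 0.0, 0.16, -1.0, -0.077, -0.077, 0.0, 0.0, 0.0, 0.161, -1.0, -0.086, -0.067, 0.0, 0.0, 0.0, 0.16, -1.0, -0.094, -0.056, 0.0, 0.0, 0.0, 0.161, -1.0, -0.1, -0.044, 0.0, 0.0, 0.0, 0.16]
[-1.0, -0.105, -0.031, 0.0, 0.0, 0.0, 0.161, -1.0, -0.108, -0.017, 0.0, 0.0, 0.0, 0.16, -1.0, -0.109, -0.004, 0.0, 0.0, 0.0, 0.161, -1.0, -0.108, 0.01, 0.0, 0.0, 0.0, 0.16, -1.0, -0.106, 0.024, 0.0, 0.0, 0.0, 0.161]
[-1.0, -0.102, 0.037, 0.0, 0.0, 0.0, 0.16, -1.0, -0.097, 0.05, 0.0, 0.0, 0.0, 0.161, -1.0, -0.09, 0.061, 0.001, 0.0, 0.0, 0.16, -1.0, -0.082, 0.072, 0.0, 0.0, 0.0, 0.161, -1.0, -0.072, 0.082, 0.001, 0.0, 0.0, 0.16]
[-1.0, -0.061, 0.09, 0.0, 0.0, 0.0, 0.161, -1.0, -0.049, 0.098, 0.001, 0.0, 0.0, 0.16, -1.0, -0.037, 0.102, 0.0, 0.0, 0.0, 0.161, -1.0, 0.0, 0.0, 0.0, 0.0, 0.0, 0.0, -1.0, 0.0, 0.0, 0.0, 0.0, 0.0, 0.0]
```

>>> servo_tool(increments=[-1, -0.067, -0.086, 0, 0, 0, 0.16, -1, -0.077, -0.077, 0, 0, 0, 0.16, -1, -0.086, -0.067, 0, 0, 0, 0.16, -1, -0.094, -0.056, 0, 0, 0, 0.16, -1, -0.1, -0.044, 0, 0, 0, 0.16])

```text
time: 0.8
tcp_pos: [0.2712, 0.3844, 0.2314]
tcp_rot: [-1.448, -2.788, -0.001]
wrist_force: [0.6, 0.4, -0.2]
gripper_width: 1.0
grip_force: 0.0
```

>>> servo_tool(increments=[-1, -0.105, -0.031, 0, 0, 0, 0.16, -1, -0.108, -0.017, 0, 0, 0, 0.16, -1, -0.109, -0.004, 0, 0, 0, 0.16, -1, -0.108, 0.01, 0, 0, 0, 0.16, -1, -0.106, 0.024, 0, 0, 0, 0.16])

```text
time: 1.3
tcp_pos: [0.3424, 0.1784, 0.2315]
tcp_rot: [-2.239, -2.204, -0.001]
wrist_force: [1.1, 0.3, 0.4]
gripper_width: 0.997
grip_force: 0.0
```

>>> servo_tool(increments=[-1, -0.102, 0.037, 0, 0, 0, 0.16, -1, -0.097, 0.05, 0, 0, 0, 0.16, -1, -0.09, 0.061, 0, 0, 0, 0.16, -1, -0.082, 0.072, 0, 0, 0, 0.16, -1, -0.072, 0.082, 0, 0, 0, 0.16])

```text
time: 1.8
tcp_pos: [0.4143, -0.0273, 0.2317]
tcp_rot: [-2.81, -1.404, -0.002]
wrist_force: [1.2, 0.9, 0.1]
gripper_width: 1.0
grip_force: 0.0
```

>>> servo_tool(increments=[-1, -0.061, 0.09, 0, 0, 0, 0.16, -1, -0.049, 0.098, 0, 0, 0, 0.16, -1, -0.037, 0.102, 0, 0, 0, 0.16, -1, 0, 0, 0, 0, 0, 0, -1, 0, 0, 0, 0, 0, 0])

```text
time: 2.3
tcp_pos: [0.457, -0.1499, 0.2311]
tcp_rot: [3.022, 0.857, -0.001]
wrist_force: [-0.1, 0.6, -0.7]
gripper_width: 1.0
grip_force: 0.0
```

```bash
python3 - <<'E'
from h import *
s=observe();print(s['time'],s['tcp_pos'],np.round(s['qpos'],2),np.round(R.from_rotvec(s['tcp_rot']).as_matrix(),3).tolist())
im,d,c=snap('wrist','w1.png');np.savez('w1.npz',im=im,d=d,W=world(c,d))
print(c['origin'],[ (x['xy'],x['p'],ray(c,x['xy'],.044)) for x in pinpoint('fastener_center','wrist')])
E
```

```text
2.3 [ 0.45698816 -0.14989078  0.23111161] [-0.48  0.24  0.85  1.96 -0.21  1.03 -0.56] [[0.851, 0.525, -0.001], [0.525, -0.851, -0.001], [-0.001, 0.0, -1.0]]
[ 0.52310836 -0.10872887  0.37346737] [([499.4, 139.0], 0.88, array([ 0.59190376, -0.2513636 ,  0.044     ])), ([343.7, 198.7], 0.77, array([ 0.48051463, -0.167833  ,  0.044     ])), ([399.8, 42.3], 0.76, array([ 0.6074266 , -0.13730835,  0.044     ]))]
```

View pics/w1.png

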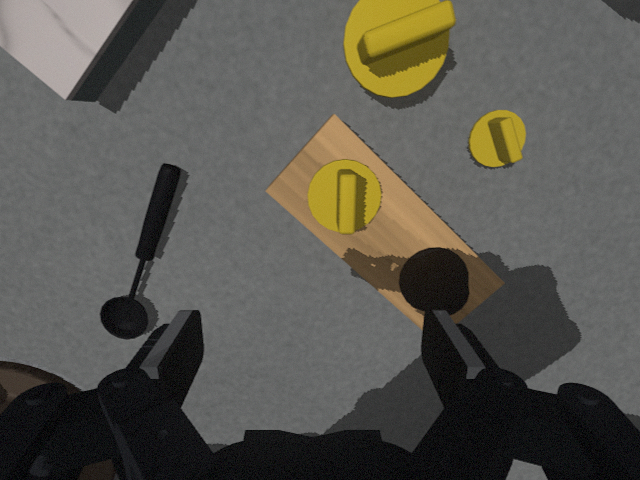

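The wrist view shows the target at (345,196) with its wing vertical in the picture, square to the finger closing line. The knob is at (434,280). Next I'll measure the wing precisely.

```bash
python3 - <<'E'
from h import *
f=np.load('w1.npz');im=f['im'].astype(int);W=f['W'];H=W[:,:,2]
box=np.zeros(H.shape,bool);box[150:245,300:390]=1
y=(im[:,:,0]-im[:,:,2]>60)&box
top=y&(H>.066);fl=y&(H<.048)&(H>.034)
for n,m in (('wingtop',top),('flange+',y&(H>.034)),):
    P=W[m];print(n,m.sum(),cv2.minAreaRect((P[:,:2]*1000).astype(np.float32)),np.percentile(P[:,2],[5,50,95]))
print('flange z',np.median(H[fl]))
b=cv2.minEnclosingCircle((W[fl][:,:2]*1000).astype(np.float32));print(b)
E
```

```text
wingtop 1111 ((498.048095703125, -151.7872314453125), (96.74040222167969, 23.863094329833984), 45.94365310668945) [0.07179359 0.07447092 0.07617861]
flange+ 7535 ((491.2997741699219, -164.41958618164062), (112.60731506347656, 83.52760314941406), 31.65652847290039) [0.0342985  0.04008119 0.07487637]
flange z 0.03615393883206955
((480.8131103515625, -172.38973999023438), 58.86983108520508)
```

```bash
python3 - <<'E'
from h import *
f=np.load('w1.npz');im=f['im'].astype(int);W=f['W'];H=W[:,:,2]
box=np.zeros(H.shape,bool);box[155:240,304:386]=1
y=(im[:,:,1]>2.2*im[:,:,2])&box
def comp(m):
    m=cv2.morphologyEx(m.astype(np.uint8),cv2.MORPH_OPEN,np.ones((3,3)));n,l,st,_=cv2.connectedComponentsWithStats(m);return l==1+np.argmax(st[1:,4])
for n,m in (('wingtop',comp(y&(H>.07)&(H<.08))),('flange',comp(y&(H<.046)&(H>.037))),('all',comp(y))):
    P=W[m];v,u=np.nonzero(m);print(n,m.sum(),cv2.minAreaRect((P[:,:2]*1000).astype(np.float32)),np.median(P,0),(u.min(),u.max(),v.min(),v.max()))
    print(cv2.minEnclosingCircle((P[:,:2]*1000).astype(np.float32)))
E
```

```text
wingtop 1025 ((482.3056640625, -168.23179626464844), (48.83414077758789, 14.134401321411133), 31.7238712310791) [ 0.48327796 -0.16739505  0.07447141] (np.int64(339), np.int64(357), np.int64(174), np.int64(233))
((481.8794860839844, -167.81756591796875), 24.875288009643555)
flange 2928 ((482.22705078125, -167.75784301757812), (63.873939514160156, 63.41902160644531), 33.516422271728516) [ 0.48383563 -0.16320802  0.04080318] (np.int64(309), np.int64(380), np.int64(160), np.int64(231))
((481.8961181640625, -168.196533203125), 32.741085052490234)
all 4231 ((483.83099365234375, -152.23565673828125), (97.30361938476562, 65.37753295898438), 81.8215103149414) [ 0.48398615 -0.16411658  0.04119162] (np.int64(308), np.int64(380), np.int64(159), np.int64(233))
((492.5614929199219, -151.1223602294922), 52.25250244140625)
```

```bash
python3 - <<'E'
from h import *
plan([((.482,-.168,.13),-58.3),((.482,-.168,.046),-58.3)],-1,.042)
E
```

```text
[-1.0, 0.009, 0.025, 0.084, 0.0, 0.0, 0.001, -1.0, 0.009, 0.025, 0.084, -0.001, 0.0, 0.002, -1.0, 0.009, 0.026, 0.085, 0.0, 0.0, 0.001, -1.0, 0.0, 0.0, 0.105, 0.0, 0.0, 0.0, -1.0, 0.0, 0.0, 0.105, 0.0, 0.0, 0.0]
```

>>> servo_tool(increments=[-1, 0.009, 0.025, 0.084, 0, 0, 0.002, -1, 0.009, 0.025, 0.084, 0, 0, 0.002, -1, 0.009, 0.026, 0.085, 0, 0, 0, -1, 0, 0, 0.105, 0, 0, 0, -1, 0, 0, 0.105, 0, 0, 0])

```text
time: 2.9
tcp_pos: [0.4829, -0.1673, 0.0449]
tcp_rot: [-3.021, -0.861, -0.002]
wrist_force: [0.6, 0.4, 0.6]
gripper_width: 1.002
grip_force: 0.0
```

>>> servo_tool(increments=[-1, 0, 0, 0, 0, 0, 0, 1, 0, 0, 0, 0, 0, 0, 1, 0, 0, 0, 0, 0, 0, 1, 0, 0, 0, 0, 0, 0, 1, 0, 0, 0, 0, 0, 0], grip_force=60)

```text
time: 3.4
tcp_pos: [0.4834, -0.169, 0.0476]
tcp_rot: [3.022, 0.856, 0.004]
wrist_force: [-0.4, 0.9, 0.2]
gripper_width: 0.33
grip_force: 0.0
```

>>> servo_tool(increments=[1, 0, 0, 0, 0, 0, 0, 1, 0, 0, 0, 0, 0, 0, 1, 0, 0, 0, 0, 0, 0, 1, 0, 0, 0, 0, 0, 0, 1, 0, 0, 0, 0, 0, 0])

```text
time: 3.9
tcp_pos: [0.483, -0.1691, 0.0472]
tcp_rot: [-3.023, -0.856, -0.003]
wrist_force: [-1.6, 1.9, 11.6]
gripper_width: 0.152
grip_force: 58.7
```

```bash
python3 - <<'E'
from h import *
s=observe();print(s)
plan([((.482,-.168,.16),-58.3)],1,.03)
E
```

```text
{'time': 3.9, 'qpos': array([-0.22380297,  0.56287811,  0.63595093,  2.07680741, -0.54027795,
        0.66660988, -0.24480585]), 'joint_vel': array([-0.00046232,  0.00062874, -0.00145903,  0.00042087, -0.00019025,
       -0.00091017, -0.00100723]), 'joint_efforts': array([ 7.25817718e-01, -5.10078335e+01,  9.79462534e+00, -1.74697208e+01,
        7.84515822e-02, -9.89129953e-01,  2.91195611e-02]), 'tcp_pos': array([ 0.48304467, -0.16905798,  0.04719987]), 'tcp_rot': array([-3.02272825e+00, -8.55506198e-01, -2.91517931e-03]), 'wrist_force': array([-1.57841225,  1.85175666, 11.64590183]), 'torque': array([ 0.37650424,  0.37300521, -0.02808048]), 'grip_force': 58.7443470954895, 'gripper_width': 0.1522599450631708}
[1.0, 0.0, -0.001, -0.071, 0.0, -0.001, -0.001, 1.0, 0.0, -0.001, -0.07, 0.0, 0.0, 0.0, 1.0, 0.0, -0.001, -0.071, 0.0, -0.001, -0.001, 1.0, -0.001, -0.001, -0.07, 0.0, 0.0, 0.0, 1.0, 0.0, 0.0, 0.0, 0.0, 0.0, 0.0]
```

>>> servo_tool(increments=[1, 0, 0, -0.04, 0, 0, 0, 1, 0, 0, -0.07, 0, 0, 0, 1, 0, 0, -0.08, 0, 0, 0, 1, 0, 0, -0.09, 0, 0, 0, 1, 0, 0, 0, 0, 0, 0])

```text
time: 4.4
tcp_pos: [0.4846, -0.1703, 0.1621]
tcp_rot: [3.02, 0.854, 0.01]
wrist_force: [-0.3, -0.2, -1.9]
gripper_width: 0.149
grip_force: 59.0
```

```bash
python3 - <<'E'
from h import *
plan([((.50,.11,.19),-100.8)],1,.045)
E
```

```text
[1.0, 0.057, -0.082, -0.01, 0.0, -0.001, 0.135, 1.0, 0.048, -0.088, -0.01, 0.0, -0.001, 0.134, 1.0, 0.039, -0.093, -0.01, 0.001, -0.001, 0.135, 1.0, 0.029, -0.096, -0.01, 0.0, -0.001, 0.134, 1.0, 0.018, -0.099, -0.01, 0.001, -0.001, 0.135]
[1.0, 0.008, -0.1, -0.01, 0.0, -0.002, 0.134, 1.0, -0.003, -0.1, -0.01, 0.0, -0.001, 0.135, 1.0, 0.0, 0.0, 0.0, 0.0, 0.0, 0.0, 1.0, 0.0, 0.0, 0.0, 0.0, 0.0, 0.0, 1.0, 0.0, 0.0, 0.0, 0.0, 0.0, 0.0]
```

```bash
python3 - <<'E'
from h import *
plan([((.475,.133,.19),-100.8)],1,.045)
E
```

```text
[1.0, 0.054, -0.094, -0.01, 0.0, -0.001, 0.135, 1.0, 0.044, -0.099, -0.01, 0.0, -0.001, 0.134, 1.0, 0.033, -0.103, -0.01, 0.001, -0.001, 0.135, 1.0, 0.022, -0.106, -0.01, 0.0, -0.001, 0.134, 1.0, 0.01, -0.108, -0.01, 0.001, -0.001, 0.135]
[1.0, -0.001, -0.109, -0.01, 0.0, -0.002, 0.134, 1.0, -0.013, -0.107, -0.011, 0.0, -0.001, 0.135, 1.0, 0.0, 0.0, 0.0, 0.0, 0.0, 0.0, 1.0, 0.0, 0.0, 0.0, 0.0, 0.0, 0.0, 1.0, 0.0, 0.0, 0.0, 0.0, 0.0, 0.0]
```

>>> servo_tool(increments=[1, 0.054, -0.094, -0.01, 0, -0.001, 0.135, 1, 0.044, -0.099, -0.01, 0, -0.001, 0.134, 1, 0.033, -0.103, -0.01, 0, -0.001, 0.135, 1, 0.022, -0.106, -0.01, 0, -0.001, 0.134, 1, 0.01, -0.108, -0.01, 0, -0.001, 0.135])

```text
time: 4.9
tcp_pos: [0.475, 0.0492, 0.1777]
tcp_rot: [3.141, 0.029, -0.007]
wrist_force: [1.1, -0.6, -1.4]
gripper_width: 0.15
grip_force: 58.8
```

>>> servo_tool(increments=[1, -0.001, -0.109, -0.01, 0, -0.002, 0.134, 1, -0.013, -0.107, -0.01, 0, -0.001, 0.135, 1, 0, 0, 0, 0, 0, 0, 1, 0, 0, 0, 0, 0, 0, 1, 0, 0, 0, 0, 0, 0])

```text
time: 5.4
tcp_pos: [0.4723, 0.1331, 0.1856]
tcp_rot: [3.126, -0.295, -0.01]
wrist_force: [1.3, -0.9, -1.3]
gripper_width: 0.149
grip_force: 59.0
```

```bash
python3 - <<'E'
from h import *
s=observe();M=R.from_rotvec(s['tcp_rot']).as_matrix();print(s['tcp_pos'],np.round(M,4).tolist(),s['gripper_width'])
im,d,c=snap('wrist','w2.png');np.savez('w2.npz',im=im,d=d,W=world(c,d))
W=world(c,d);I=im.astype(int)
print([ (x['xy'],x['p'],ray(c,x['xy'],.045)) for x in pinpoint('slot','wrist')])
y=(I[:,:,1]>2.2*I[:,:,2])&(I[:,:,1]>60)&(d>0)
L=(W-s['tcp_pos'])@M  # tool frame
for m,n in ((y,'yellow'),):
    q=L[m&(abs(L).max(2)<.08)];print(n,len(q),np.percentile(q,[1,25,50,75,99],axis=0).round(4).tolist())
E
```

```text
[0.47233711 0.13306793 0.18556489] [[0.9823, -0.1874, -0.0066], [-0.1874, -0.9823, -0.0014], [-0.0062, 0.0026, -1.0]] 0.1488142227174124
[([301.1, 155.5], 0.96, array([0.52414196, 0.1309539 , 0.045     ]))]
yellow 12810 [[-0.0223, -0.0304, -0.0285], [0.0007, -0.0084, -0.0269], [0.0117, 0.0001, 0.0058], [0.0219, 0.008, 0.0066], [0.031, 0.0305, 0.0088]]
```

View pics/w2.png

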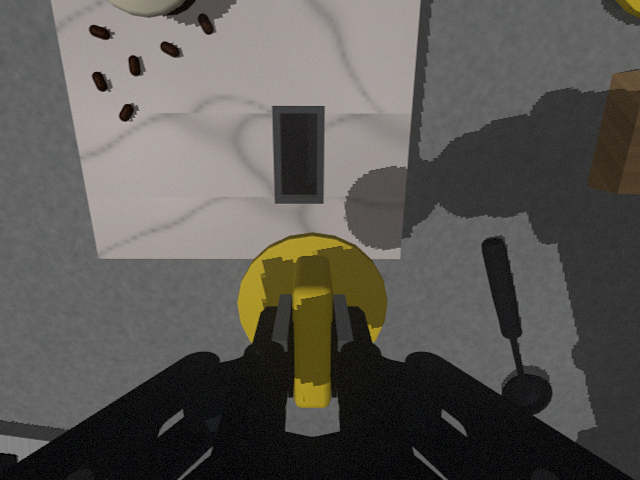

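The fastener is held upright with its wing at columns 295–330. The slot is at (299,155) and well aligned. Next I'll fit both precisely.

```bash
cat >> h.py <<'E'
def fit(f,s):
    im,d,W=f['im'].astype(int),f['d'],f['W'];M=R.from_rotvec(s['tcp_rot']).as_matrix();c=None
    L=(W-s['tcp_pos'])@M;y=(im[:,:,1]>2.2*im[:,:,2])&(im[:,:,1]>50)&(abs(L).max(2)<.08)
    fl=y&(L[:,:,2]>.003)&(L[:,:,2]<.010)
    P=L[fl][:,:2]
    # rim points: extreme per angle
    from scipy.optimize import least_squares
    hull=cv2.convexHull((P*1000).astype(np.float32))[:,0]
    hull=hull[hull[:,0]>0]
    r=least_squares(lambda q:np.hypot(*(hull-q[:2]).T)-33,[0,0],loss='soft_l1')
    wt=y&(L[:,:,2]<-.020)
    return r.x,np.abs(r.fun).mean(),cv2.minAreaRect((L[wt][:,:2]*1000).astype(np.float32)),np.median(L[fl],0)[2],np.median(L[wt],0)[2]
E
python3 - <<'E'
from h import *
f=np.load('w2.npz');s=observe();print(fit(f,s))
c=calibration('wrist');im=f['im'].astype(int)
for t in (50,62,90):
    m=(im.max(2)<t).astype(np.uint8);b=np.zeros_like(m);b[95:215,262:336]=m[95:215,262:336]
    n,l,st,ce=cv2.connectedComponentsWithStats(b);k=1+np.argmax(st[1:,4]);v,u=np.nonzero(l==k)
    print(t,st[k]);print(cv2.minAreaRect(np.array([ray(c,(a,e),.045)[:2]*1000 for a,e in zip(u,v)],np.float32)))
W=f['W'];print('board z',np.median(W[120:190,240:265,2]),np.median(W[120:190,335:360,2]))
E
```

```text
(array([-1.32514275, -0.43873627]), np.float64(0.29437580754128173), ((-0.7429618835449219, 6.402358531951904), (50.49953842163086, 27.017210006713867), 0.10699333250522614), np.float64(0.0067201327720672645), np.float64(-0.027038584514031794))
50 [ 280  113   38   82 2942]
((525.2305297851562, 132.2432403564453), (26.83377456665039, 58.02619934082031), 78.86028289794922)
62 [ 273  106   51   97 3740]
((524.555419921875, 132.61068725585938), (35.71542739868164, 68.89955139160156), 78.77789306640625)
90 [ 272  106   52   98 4867]
((524.1693725585938, 132.6396484375), (36.35856628417969, 69.53206634521484), 79.0926742553711)
board z 0.04486392878923415 0.04483418216465915
```

```bash
python3 - <<'E'
from h import *
plan([((.5255,.132,.10),-101.1)],1,.03)
E
```

```text
[1.0, 0.033, -0.006, 0.053, 0.001, 0.002, 0.001, 1.0, 0.033, -0.006, 0.054, 0.001, 0.002, 0.001, 1.0, 0.032, -0.006, 0.053, 0.0, 0.002, 0.001, 1.0, 0.033, -0.006, 0.054, 0.001, 0.002, 0.001, 1.0, 0.0, 0.0, 0.0, 0.0, 0.0, 0.0]
```

>>> servo_tool(increments=[1, 0.033, -0.006, 0.053, 0.001, 0.002, 0.001, 1, 0.033, -0.006, 0.054, 0.001, 0.002, 0.001, 1, 0.032, -0.006, 0.053, 0, 0.002, 0.001, 1, 0.033, -0.006, 0.054, 0.001, 0.002, 0.001, 1, 0, 0, 0, 0, 0, 0])

```text
time: 6.0
tcp_pos: [0.5257, 0.1318, 0.0981]
tcp_rot: [3.125, -0.304, -0.002]
wrist_force: [-0.1, 0.2, -1.9]
gripper_width: 0.153
grip_force: 58.9
```

```bash
python3 - <<'E'
from h import *
s=observe();print(s['tcp_pos'],np.round(R.from_rotvec(s['tcp_rot']).as_matrix(),4).tolist())
plan([((.5255,.132,.068),-101.1),((.5255,.132,.0585),-101.1)],1,.012)
E
```

```text
[0.52568096 0.13182945 0.09807327] [[0.9813, -0.1925, -0.0016], [-0.1925, -0.9813, -0.0015], [-0.0013, 0.0018, -1.0]]
[1.0, 0.0, 0.0, 0.025, 0.001, 0.001, 0.0, 1.0, 0.0, 0.0, 0.025, 0.001, 0.0, 0.0, 1.0, 0.0, 0.0, 0.025, 0.0, 0.001, 0.0, 1.0, 0.0, 0.0, 0.024, 0.0, 0.0, 0.0, 1.0, 0.0, 0.0, 0.0, 0.0, 0.0, 0.0]
```

>>> servo_tool(increments=[1, 0, 0, 0.025, 0.001, 0.001, 0, 1, 0, 0, 0.025, 0.001, 0, 0, 1, 0, 0, 0.025, 0, 0.001, 0, 1, 0, 0, 0.018, 0, 0, 0, 1, 0, 0, 0, 0, 0, 0])

```text
time: 6.5
tcp_pos: [0.5249, 0.1337, 0.0621]
tcp_rot: [-3.126, 0.3, -0.001]
wrist_force: [-0.0, -0.6, -0.9]
gripper_width: 0.154
grip_force: 58.9
```

>>> servo_tool(increments=[1, 0, 0, 0.005, 0, 0, 0, 1, 0, 0, 0.005, 0, 0, 0, 1, 0, 0, 0, 0, 0, 0, 1, 0, 0, 0, 0, 0, 0, 1, 0, 0, 0, 0, 0, 0])

```text
time: 7.0
tcp_pos: [0.5258, 0.1337, 0.0591]
tcp_rot: [-3.125, 0.3, -0.004]
wrist_force: [-0.7, -0.0, -0.7]
gripper_width: 0.152
grip_force: 58.9
```

>>> servo_tool(increments=[1, 0, 0.002, 0.004, 0, 0, 0, 1, 0, 0, 0.004, 0, 0, 0, 1, 0, 0, 0, 0, 0, 0, 1, 0, 0, 0, 0, 0, 0, 1, 0, 0, 0, 0, 0, 0])

```text
time: 7.5
tcp_pos: [0.5258, 0.1329, 0.0572]
tcp_rot: [-3.124, 0.3, -0.004]
wrist_force: [-7.8, 1.3, 23.1]
gripper_width: 0.154
grip_force: 62.6
```

>>> servo_tool(increments=[1, 0, 0, -0.002, 0, 0, 0, 1, 0, 0, 0, 0, 0, -0.1, 1, 0, 0, 0, 0, 0, -0.16, 1, 0, 0, 0, 0, 0, -0.16, 1, 0, 0, 0, 0, 0, -0.16])

```text
time: 8.0
tcp_pos: [0.5262, 0.133, 0.0572]
tcp_rot: [-3.112, -0.421, -0.006]
wrist_force: [-0.7, 0.8, 6.3]
gripper_width: 0.157
grip_force: 60.1
```

```bash
python3 - <<'E'
from h import *
s=observe();M=R.from_rotvec(s['tcp_rot']).as_matrix();print(np.round(s['qpos'],2),np.round(M,3).tolist(),s['wrist_force'],s['torque'])
plan([((.5252,.1335,.0575),-11.1)],1)
E
```

```text
[-0.83  0.6   0.69  2.   -0.56  0.74 -1.09] [[0.964, 0.266, 0.004], [0.266, -0.964, 0.002], [0.004, -0.001, -1.0]] [-0.73886554  0.84048083  6.28752107] [ 0.00571131  0.35510969 -0.0876196 ]
[1.0, 0.0, 0.0, 0.0, 0.0, -0.001, -0.176, 1.0, 0.0, 0.0, 0.0, 0.0, -0.001, -0.176, 1.0, 0.0, 0.0, 0.0, 0.0, -0.001, -0.176, 1.0, 0.0, -0.001, 0.0, 0.0, 0.0, -0.177, 1.0, 0.0, 0.0, 0.0, 0.0, -0.001, -0.176]
[1.0, 0.0, -0.001, 0.0, 0.0, 0.0, -0.177, 1.0, 0.0, 0.0, 0.0, 0.001, -0.001, -0.176, 1.0, -0.001, -0.001, -0.001, 0.0, 0.0, -0.177, 1.0, 0.0, 0.0, 0.0, 0.0, 0.0, 0.0, 1.0, 0.0, 0.0, 0.0, 0.0, 0.0, 0.0]
```

>>> servo_tool(increments=[1, 0, 0, 0, 0, -0.001, -0.176, 1, 0, 0, 0, 0, -0.001, -0.176, 1, 0, 0, 0, 0, -0.001, -0.176, 1, 0, 0, 0, 0, 0, -0.177, 1, 0, 0, 0, 0, 0, -0.176])

```text
time: 8.5
tcp_pos: [0.5265, 0.1329, 0.0572]
tcp_rot: [2.786, 1.452, 0.004]
wrist_force: [0.8, -0.2, 3.6]
gripper_width: 0.157
grip_force: 59.8
```

```bash
python3 - <<'E'
from h import *
s=observe();print(np.round(s['qpos'],2),s['wrist_force'],s['gripper_width'])
plan([((.5252,.1335,.0575),-11.1)],1)
E
```

```text
[-0.7   0.55  0.49  1.99 -0.4   0.69 -0.56] [ 0.83877105 -0.17147852  3.62913012] 0.15748964048012004
[1.0, 0.0, -0.001, 0.0, 0.001, -0.001, -0.176, 1.0, 0.0, -0.001, 0.0, 0.0, -0.001, -0.177, 1.0, 0.0, -0.002, -0.001, 0.001, 0.0, -0.176, 1.0, 0.0, 0.0, 0.0, 0.0, 0.0, 0.0, 1.0, 0.0, 0.0, 0.0, 0.0, 0.0, 0.0]
```

>>> servo_tool(increments=[1, 0, -0.001, 0, 0.001, -0.001, -0.176, 1, 0, -0.001, 0, 0, -0.001, -0.177, 1, 0, -0.002, 0, 0.001, 0, -0.176, 1, 0, 0, 0, 0, 0, 0, 1, 0, 0, 0, 0, 0, 0])

```text
time: 9.0
tcp_pos: [0.5251, 0.1334, 0.0572]
tcp_rot: [-2.436, -1.984, -0.0]
wrist_force: [0.6, -0.4, 7.5]
gripper_width: 0.153
grip_force: 60.2
```

```bash
python3 - <<'E'
from h import *
s=observe();M=R.from_rotvec(s['tcp_rot']).as_matrix();print(s['tcp_pos'],np.degrees(np.arctan2(M[1,1],M[0,1])),s['wrist_force'],s['gripper_width'])
im,d,c=snap('wrist','w3.png');f=dict(im=im,d=d,W=world(c,d));r=fit(f,s);print(r)
print(s['tcp_pos']+M@[r[0][0]/1000,r[0][1]/1000,0])
plan([((.5252,.1335,.0575),-11.1)],1)
E
```

```text
[0.52510832 0.13339124 0.05722721] -11.67241893277058 [ 0.5802933  -0.35673273  7.51858383] 0.15280936973408982
(array([-0.3813646 , -0.43907123]), np.float64(0.19018837182801118), ((0.502593994140625, 6.296757698059082), (27.245222091674805, 50.20516586303711), 88.27689361572266), np.float64(0.006458960361356002), np.float64(-0.02731510383892186))
[0.52460117 0.13310659 0.0572271 ]
[1.0, 0.0, 0.0, -0.001, 0.0, 0.0, -0.013, 1.0, 0.0, 0.0, 0.0, 0.0, 0.0, 0.0, 1.0, 0.0, 0.0, 0.0, 0.0, 0.0, 0.0, 1.0, 0.0, 0.0, 0.0, 0.0, 0.0, 0.0, 1.0, 0.0, 0.0, 0.0, 0.0, 0.0, 0.0]
```

View pics/w3.png

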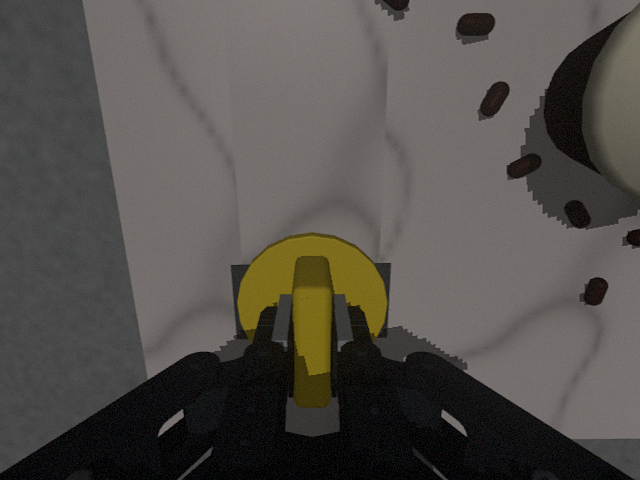

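The view shows the wing turned square across the slot, the flange flat on the marble and its centre within 1 mm of the slot's middle. I'll make a small trim and release.

>>> servo_tool(increments=[1, 0, 0, -0.001, 0, 0, -0.013, 1, 0, 0, 0, 0, 0, 0, -0.5, 0, 0, 0, 0, 0, 0, -0.5, 0, 0, 0, 0, 0, 0, -0.5, 0, 0, 0, 0, 0, 0])

```text
time: 9.55
tcp_pos: [0.5236, 0.1336, 0.0566]
tcp_rot: [-2.42, -2.001, 0.004]
wrist_force: [-0.3, -0.5, 0.1]
gripper_width: 0.655
grip_force: 0.0
```

>>> servo_tool(increments=[-0.5, 0, 0, 0, 0, 0, 0, -0.5, 0, 0, 0, 0, 0, 0, -0.5, 0, 0, -0.02, 0, 0, 0, -0.5, 0, 0, -0.05, 0, 0, 0, -0.5, 0, 0, -0.08, 0, 0, 0])

```text
time: 10.05
tcp_pos: [0.523, 0.1332, 0.1167]
tcp_rot: [-2.42, -2.001, 0.008]
wrist_force: [0.4, 0.7, 0.4]
gripper_width: 0.754
grip_force: 0.0
```

>>> servo_tool(increments=[-0.5, -0.02, 0, -0.1, 0, 0, 0, -0.5, -0.05, 0, -0.1, 0, 0, 0, -0.5, -0.05, 0, -0.1, 0, 0, 0, -0.5, -0.05, 0, -0.06, 0, 0, 0, -0.5, 0, 0, 0, 0, 0, 0])

```text
time: 10.55
tcp_pos: [0.5133, 0.0636, 0.2653]
tcp_rot: [2.424, 1.995, 0.007]
wrist_force: [0.4, -0.2, -0.3]
gripper_width: 0.748
grip_force: 0.0
```

```bash
python3 - <<'E'
from h import *
s=observe();print(s['time'],s['tcp_pos'],s['wrist_force'])
im,d,c=snap('wrist','w4.png');W=world(c,d);I=im.astype(int);H=W[:,:,2]
near=np.hypot(W[:,:,0]-.5245,W[:,:,1]-.1326)<.05
y=(I[:,:,1]>2.2*I[:,:,2])&near&(I[:,:,1]>50)
for m in (y&(H>.080)&(H<.092),y&(H>.046)&(H<.056)):
    if m.sum():P=W[m];print(m.sum(),cv2.minAreaRect((P[:,:2]*1000).astype(np.float32)),np.median(P[:,2]))
snap('scene','s4.png')
E
```

```text
10.55 [0.51325173 0.06363442 0.2653368 ] [ 0.42988793 -0.16856329 -0.27826727]
1040 ((524.3310546875, 132.7619171142578), (49.2525749206543, 13.753829956054688), 79.22972869873047) 0.08453594313126095
3093 ((524.080810546875, 133.52862548828125), (64.24308013916016, 63.35918426513672), 31.25524139404297) 0.05084545324699585
```

View pics/w4.png

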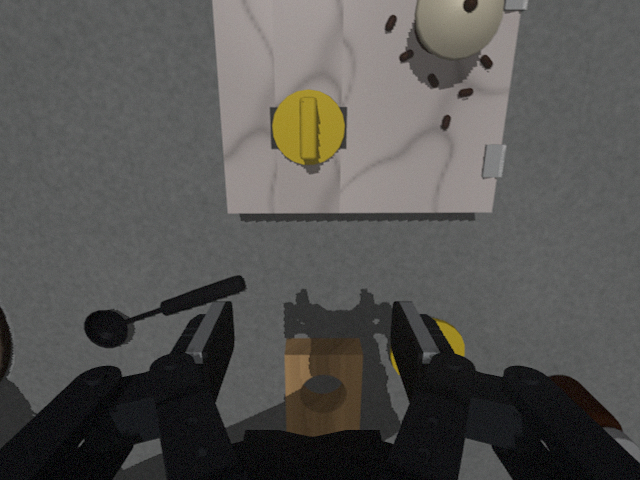

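View pics/s4.png

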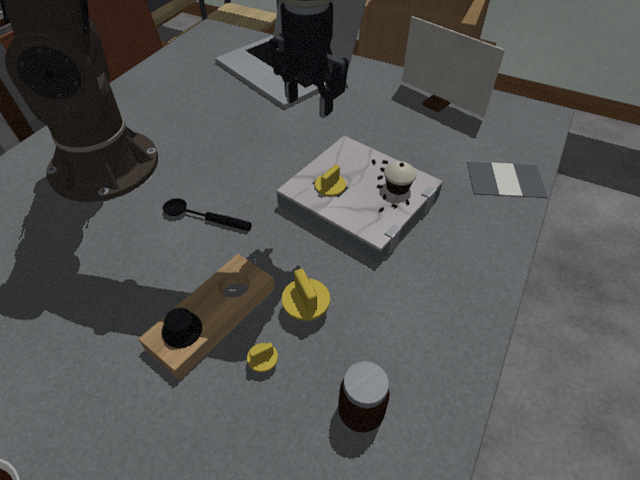

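Both pictures show the fastener standing upright in the slot with its wing square: the wing is at 79.2° against a target of 78.9°, and the flange top is at 0.051 m, so it is home. The knob is still in the rack and the cupcake hasn't moved. I'll hand the job in.

```bash
python3 -c "
from rig import *
print(finish_job())"
```

```text
the job is handed in; nothing more can be done
None
```

The middle-sized yellow fastener is fully home in the slot, turned a quarter turn so its wing is square across it, and released upright within about 1 mm of the slot's middle; the knob and cupcake were left undisturbed, and the job was handed in at about 10.7 s.

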